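Clamp the lid rack to the shelf

ROBOT

A 6-joint arm with a two-finger parallel gripper is mounted at the origin on the work surface. World frame = base frame: x ahead of the robot, y to its left, z up, the work surface at z = 0. Lengths are in m, angles in rad, forces in N, time in s.
With the tool pointing down it reaches from about 0.3 to 0.775 m from the base axis. Payload 14.6 kg.
Tool frame: the origin (TCP) lies midway between the tips of the shut fingers; the grasp point (between the pads) lies 19 mm behind it (ctrl.tcp_to_grasp is the z of the grasp point in the tool frame, in m); z points along the fingers, y is the line along which they close (so a half turn about z gives the same grasp; the last joint's range is limited). The gripper opens to 94 mm and grips with 3 to 60 N. Pads are 16 mm wide; open, the fingers measure 119 mm over their backs; the gripper's body (75 mm by 177 mm) begins 78 mm behind the grasp point.
Start: joints at [-0.067, 0.3, 1.521, -0, 1.321, -0.067], TCP at [0.55, -0, 0.205] pointing down, gripper open.
Joint ranges: [-3.03, 3.03], [-0.79, 2.21], [0.23, 2.52], [-1.04, 4.18], [0, 3.07], [-2.55, 2.55]. Speed limits (rad/s): [2.22, 2.22, 2.57, 3.14, 3.14, 3.14].

INTERFACE

Orientations are given as [roll, pitch, yaw] about the fixed x, y, z axes, in that order (R = Rz(yaw) Ry(pitch) Rx(roll)).
In Python, from station import monitor, camera, ctrl gives the robot as it stands.
- The arm moves only by the tool apply_moves, never from a script. Its argument "plan" is one flat list of numbers, 4 for each row, row after row: the shift along the tool's x, y, z in mm, then the turn about the tool's z in rad. In form: [dx, dy, dz, spin, dx, dy, dz, spin, ...]. A call has 1 to 20 rows; each row shifts and turns the commanded pose from where the row before left it, along the tool's axes as they then stand; what a row does not reach is not made up. A row lasts 1/10 s, in which the tool goes at most 50 mm and 8.59 degrees, less where a joint would pass 70% of its speed; a pose out of reach is approached as far as the arm can. A call is refused whole if a number of a shift passes 50 or a number of a turn 0.15, either way. A call with a gripper value outside its range is refused whole. "hand" is the gripper command: -1 is shut, 1 is fully open, values between are in proportion, set as the call begins (left out, the last holds). The fingers move at their own pace and stop on an object; "squeeze" is the grip in N (left out, the last holds). Time passes only in rows, so rows that do not move let the fingers close. It gives the time, the measured TCP pose, the force, the opening and the grip force at its end, in the units of the state.
- monitor.get_obs(): the state, without advancing time (a new reading comes with each control period).
- camera(name): name is "scene" or "side" or "wrist"; returns a dict with "image" (384x512x3 uint8, red, green, blue), "range_z" (384x512 float32, m along the optical axis (not along the pixel's ray), 0 where there is no reading), "mtx" (3x3 intrinsics, pixels), "rvec" (rotation vector, rad) and "tvec" (3), from world to camera coordinates, as OpenCV has them. Camera axes: x right, y down, z forward; pixel columns grow to the right and rows downward; lengths in m; the calibration is good to about 2 mm. A picture is of the moment at which its call begins.
- ctrl.hand_in(): hands the job in; it is judged then, once.
The state is a dict: "time_s": time; "qpos": joint angles; "joint_vel": joint speeds; "tau": joint torques, N m; "ee_pos": TCP position; "eef_rot": TCP orientation; "force": force on the tool from outside, world axes, zero at the start; "moment": the same for the moment, N m; "grip_width": finger opening in m; "grip_force": force on a finger pad.
Only numpy, scipy, OpenCV 4.12 (cv2) and the standard library are available. Lean on these libraries where they do the work, as an engineer would, in place of code of your own. Each camera call takes 0.05 s, during which the arm holds its last target. There are 200 camera calls.

TASK

Slide the empty lid rack so that its tongue goes fully home under the foot of the red shelf clamp, square against the stop. Then turn the T-handle clockwise until you feel from the rising resistance that the rack is clamped firmly, but do not overtighten it, and let go. Leave the mortar, bowl, canister and spatula where they are.

Things in the scene. Friction and masses are not known exactly. Their poses are not given: they have to be found in the camera images.
- clamp: Red steel clamp bolted to the shelf. Origin on the screw axis at shelf level, z up; throat opens to its -x. Stop face at x = +25 mm, 50 mm wide, square to x. Arm 36 mm wide from x = -23 mm to the column, underside 58 mm, top 85 mm above the shelf (screw boss, 32 mm across, to 92 mm). Column and flange reach back to x = +95 mm, 72 mm wide.
- t_bar (a point): Centre of the steel T-bar on top of the vertical clamp screw, 137 mm above the shelf. Bar 80 mm long along this point's x, 12 mm wide along its y, 14 mm tall (z up), a 16 mm black ball on each end; below it only the 10 mm thick screw down to the boss. Turned clockwise from above it drives the foot down, 3 mm per radian; the bar itself keeps its height.
- screw (a joint): Screw angle, rad, grows clockwise from above; needs 1.4 to 4.2 rad in all, stays where left. The bar sits on it in a springy bush, 3 N m per rad, so leads it by about 0.1 rad under load. Torque on the bar running free: 0.22 N m; once the foot bears it climbs about 0.28 N m per rad. Firm: 0.29 to 0.34 N m. Too tight: above 0.40. At rest after a turn it reads 0 to 0.05 less.
- clamp_axis (a point): Point on the screw axis 14 mm above the shelf, where the foot will meet the top of the tongue. The foot is a round black rubber pad, 26 mm across, on the lower end of the screw, 3 to 11 mm above the tongue when the rack is slid in. It was threaded on by hand: the screw angle at which it meets the tongue differs by up to 1.7 rad between starts and must be felt.
- rack_clip (a point): Centre of the upright spring clip of the loose black plastic lid rack, 40 mm above the rack's underside: the place to grip it. Clip 26 mm wide along this point's y, 44 mm long along x, top 62 mm above the underside. It stands on a base 70 mm (x) by 60 mm (y) by 14 mm thick. From the base the flat tongue runs along this point's +x. Rack 0.25 to 0.5 kg, starts flat on the shelf and may stay on it.
- rack_tip (a point): Middle of the end face of the rack's tongue, 7 mm above its underside (half of its 14 mm thickness), 140 mm from the clip's centre along +x; same axes as rack_clip. Tongue 40 mm wide. Home: this end touches the clamp's stop face, tongue centred under the foot, rack x along clamp x.
- rack: The whole lid rack; origin on its underside below the clip's centre, axes as rack_clip.
- mortar: Grey stone mortar, 124 mm across, 85 mm tall, with pestle (to 125 mm); origin under its centre. Leave alone.
- bowl: Olive-wood bowl, 130 mm across, 60 mm tall; origin under its centre. Leave alone.
- canister: Stainless canister, 88 mm across, 136 mm tall with its twist cap; origin under its centre. Leave alone.
- spatula: Coral spatula lying flat, 235 mm long along its x, 55 mm wide, 10 mm tall; origin near its middle. Leave alone.
Things that resemble listed ones, but are neither listed nor needed, are in the scene too. Of the things that look like the clamp, the smallest one is meant.

How it is judged:
On the way, in this order (a step that is already met when the one before it is completed fails the run):
1. the tongue is home against the stop under the still unclamped foot (x of rack_tip in the frame of clamp above 0.0215 m and y of rack_tip in the frame of clamp between -0.01 and 0.01 m and angle between the x axis of rack_tip and the x axis of clamp, either way round below 0.12 rad and angle between rack_tip's own z axis and vertical below 0.06 rad and contact force between clamp and rack below 5 N), for 0.2 s.
2. the foot bears firmly on the tongue, rack still home (x of rack_tip in the frame of clamp above 0.0215 m and y of rack_tip in the frame of clamp between -0.01 and 0.01 m and angle between the x axis of rack_tip and the x axis of clamp, either way round below 0.12 rad and angle between rack_tip's own z axis and vertical below 0.06 rad and contact force between clamp and rack above 18 N), for 0.2 s.
At the end, for the whole second after the job is handed in: The rack lies flat with the end of its tongue within 3.5 mm of the stop, within 10 mm of the clamp's centre line and within 0.12 rad of square; the foot presses on it with 18 to 64 N; everything is at rest and let go (all of step 2 and contact force between clamp and rack below 64 N and linear speed of rack below 0.01 m/s); the robot touches nothing.
It fails at once if the rack is overtightened (clamp pressing with more than 80 N) (contact force between clamp and rack above 80 N).
It fails at once if the stone mortar is shifted by more than 20 mm (distance of mortar from where it was at the start of the episode above 0.02 m).
It fails at once if the olive-wood bowl is shifted by more than 20 mm (distance of bowl from where it was at the start of the episode above 0.02 m).
It fails at once if the steel canister is shifted by more than 20 mm (distance of canister from where it was at the start of the episode above 0.02 m).
It fails at once if the coral spatula is shifted by more than 20 mm (distance of spatula from where it was at the start of the episode above 0.02 m).
It also fails if it takes over 72 s, if anything falls off the work surface, if the arm or the gripper's body presses on something with over 40 N, if the wrist force passes 120 N, or if a joint passes its speed limit or range.

## Working session

There is one attempt and no reset: what is moved stays moved. The work goes in short steps, Python scripts to look and compute and a tool call to move; the robot and the scene stay as the last step left them, time stands still between calls to the robot, and variables do not carry over. Pictures are saved under pics/ and viewed, at most 10 in all, crops included, and the job is handed in when it is done.

Besides the shell and the picture viewer there is one more tool, called after "Call:" in YAML: its name, and indented under it one key for each argument. apply_moves: Moves the arm, as the interface text tells. Its arguments: {"type":"object","properties":{"plan":{"type":"array","items":{"type":"number"}},"hand":{"type":"number"},"squeeze":{"type":"number"}},"required":["plan"]}

```bash
mkdir -p pics
cat > h.py <<'E'
import numpy as np,cv2
from station import monitor,camera,ctrl
def cloud(c):
    R,_=cv2.Rodrigues(np.array(c['rvec'],float)); t=np.array(c['tvec'],float).ravel()
    K=np.array(c['mtx']);z=c['range_z'];v,u=np.indices(z.shape)
    P=np.stack([(u-K[0,2])/K[0,0]*z,(v-K[1,2])/K[1,1]*z,z],-1)
    W=(P-t)@R; W[z==0]=np.nan
    return W
def save(n,im,s=1.):
    cv2.imwrite('pics/'+n+'.png',cv2.resize(im[...,::-1],None,fx=s,fy=s,interpolation=cv2.INTER_CUBIC))
E
python3 - <<'E'
from h import *
d={}
for n in ['scene','side','wrist']:
    c=camera(n);d[n]=c['image'];np.savez('/tmp/'+n,W=cloud(c),I=c['image'])
    R,_=cv2.Rodrigues(np.array(c['rvec'],float));print(n,-R.T@np.array(c['tvec']).ravel(),R[2])
save('a',d['scene'],1.5);save('b',d['side'],1.5)
print(monitor.get_obs(),ctrl.tcp_to_grasp)
E
```

```text
scene [1.25756049 0.22235264 1.30379432] [-0.53552338 -0.128197   -0.83473363]
side [0.15844719 1.01491797 0.94145994] [ 0.24764797 -0.73455356 -0.63174485]
wrist [0.5486872  0.08169288 0.38417081] [-0.00130741 -0.2783498  -0.96047888]
{'time_s': 0.15, 'qpos': array([-6.65807399e-02,  3.00320599e-01,  1.52142520e+00,  3.01376345e-06,
        1.32072173e+00, -6.66319456e-02]), 'joint_vel': array([ 0.00093202, -0.00086797, -0.00225481,  0.00016994, -0.00075069,
        0.00093538]), 'tau': array([-2.50185103e-04, -5.31960297e+01, -3.52822959e+01,  7.07691838e-02,
        2.35654798e-02, -3.66386917e-05]), 'ee_pos': array([5.49799000e-01, 2.18541966e-05, 2.05034838e-01]), 'eef_rot': array([-3.14071991e+00, -6.11644620e-05,  1.57084676e+00]), 'force': array([-0.00210483,  0.06286435,  0.32437999]), 'moment': array([-0.02311464,  0.00748648, -0.05974426]), 'grip_force': 0.0, 'grip_width': 0.09376662700743282} -0.0188
```

View pics/a.png

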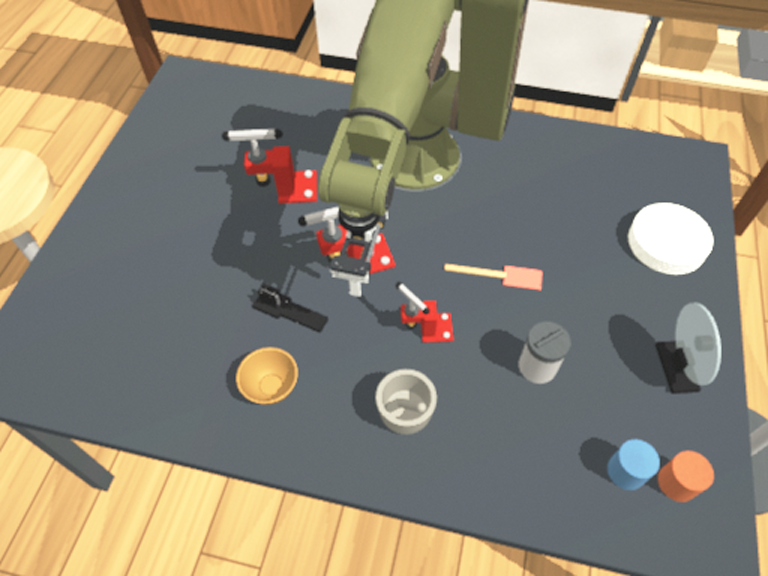

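View pics/b.png

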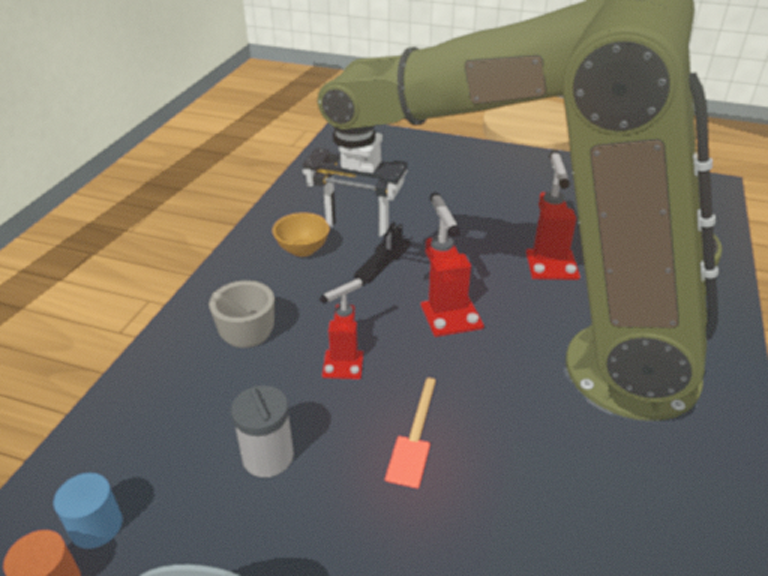

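Candidates in the scene picture: red clamps at (270,170), (345,245) and (425,315). The last is nearest the camera and still the smallest, so that is the one. Black racks: the empty one at (290,305), tongue to the right, and one holding a glass lid at (685,360), which is a decoy. Now I'll measure the clamp and rack and check both in a crop.

Run:
```python
from h import *
out=[]
for n in ['scene','side']:
    f=np.load(f'/tmp/{n}.npz');W,I=f['W'],f['I'].astype(int)
    hsv=cv2.cvtColor(f['I'],cv2.COLOR_RGB2HSV)
    red=((hsv[...,0]<6)|(hsv[...,0]>174))&(hsv[...,1]>190)&(hsv[...,2]>60)
    k,l,s,c=cv2.connectedComponentsWithStats(red.astype(np.uint8))
    for i in range(1,k):
        if s[i,4]<100: continue
        P=W[l==i];P=P[np.isfinite(P[:,0])]
        print(n,'red',c[i]*1.5,s[i,4],P.min(0).round(3),P.max(0).round(3))
        for lo,hi in [(.003,.02),(.075,.1)]:
            q=P[(P[:,2]>lo)&(P[:,2]<hi)]
            if len(q)>15:
                r=cv2.minAreaRect((q[:,:2]*1000).astype(np.float32));print('   z',lo,np.median(q[:,2]).round(4),[np.round(x,1) for x in r],cv2.boxPoints(r).round(0).tolist())
    # high points near clamp C
    m=np.isfinite(W[...,0])
    dark=(I.max(-1)<45)&m&(W[...,2]>.006)&(W[...,2]<.1)&(W[...,0]>.3)&(W[...,1]<0.1)
    k,l,s,c=cv2.connectedComponentsWithStats(dark.astype(np.uint8))
    for i in range(1,k):
        if s[i,4]>60:
            P=W[l==i];r=cv2.minAreaRect((P[:,:2]*1000).astype(np.float32))
            print(n,'dark',c[i]*1.5,s[i,4],P.min(0).round(3),P.max(0).round(3),[np.round(x,1) for x in r])
f=np.load('/tmp/scene.npz')
a=cv2.resize(f['I'][180:240,155:315],None,fx=5,fy=5,interpolation=cv2.INTER_CUBIC)
f=np.load('/tmp/side.npz')
b=cv2.resize(f['I'][140:260,200:340],None,fx=2.4,fy=2.4,interpolation=cv2.INTER_CUBIC)
b=np.pad(b,((0,0),(0,800-b.shape[1]),(0,0)))
save('c',np.vstack([a,b]))
```

```text
scene red [285.01339286 174.51696429] 560 [ 0.133 -0.391 -0.   ] [ 0.254 -0.222  0.127]
   z 0.003 0.0088 [array([ 193. , -279.3]), array([103.9,  90.8]), np.float64(16.8)] [[130.0, -251.0], [156.0, -338.0], [256.0, -308.0], [230.0, -221.0]]
   z 0.075 0.0925 [array([ 238.6, -325.3]), array([ 18.3, 105.6]), np.float64(13.3)] [[218.0, -276.0], [242.0, -379.0], [260.0, -375.0], [235.0, -272.0]]
scene red [428.23489933 323.15436242] 298 [ 0.495  0.083 -0.002] [0.567 0.199 0.088]
   z 0.003 0.0066 [array([538.7, 174.5]), array([54.5, 72.5]), np.float64(70.3)] [[495.0, 161.0], [564.0, 137.0], [582.0, 188.0], [514.0, 212.0]]
   z 0.075 0.0814 [array([538.9, 122.3]), array([50.7, 76.1]), np.float64(14.0)] [[505.0, 153.0], [523.0, 79.0], [573.0, 91.0], [554.0, 165.0]]
scene dark [266.85714286 299.11904762] 63 [ 0.55  -0.256  0.011] [ 0.569 -0.209  0.061] [array([ 561.1, -233.3]), array([50.1,  8.5]), np.float64(74.0)]
side red [550.35526316 263.72807018] 342 [ 0.131 -0.319  0.003] [ 0.246 -0.215  0.072]
   z 0.003 0.0108 [array([ 188.8, -270.7]), array([99. , 98.2]), np.float64(14.9)] [[128.0, -236.0], [154.0, -331.0], [249.0, -305.0], [224.0, -211.0]]
side red [449.19071691 291.890625  ] 1088 [ 0.294 -0.103  0.006] [0.43  0.034 0.128]
   z 0.003 0.011 [array([360.9, -33.2]), array([ 99.5, 100. ]), np.float64(31.6)] [[292.0, -17.0], [345.0, -102.0], [430.0, -50.0], [377.0, 35.0]]
   z 0.075 0.0879 [array([395.7, -56.4]), array([ 55.2, 101.3]), np.float64(65.5)] [[338.0, -61.0], [430.0, -103.0], [453.0, -52.0], [361.0, -10.0]]
side red [342.4765343  347.70487365] 554 [0.482 0.112 0.002] [0.564 0.204 0.089]
   z 0.003 0.0083 [array([522.7, 167. ]), array([68.6, 64.3]), np.float64(13.7)] [[482.0, 190.0], [497.0, 128.0], [564.0, 144.0], [548.0, 206.0]]
   z 0.075 0.0843 [array([530.4, 140.1]), array([44.4, 47.8]), np.float64(19.8)] [[501.0, 155.0], [518.0, 110.0], [559.0, 125.0], [543.0, 170.0]]
```

View pics/c.png

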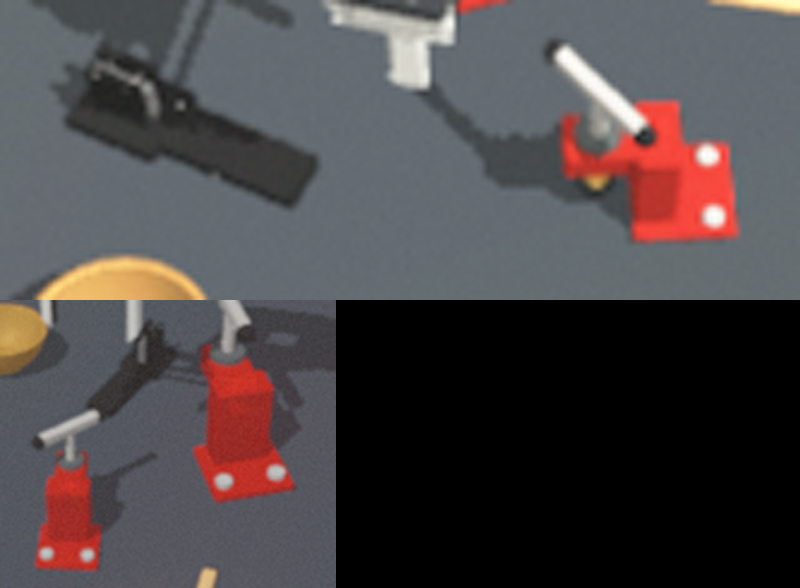

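The crop confirms both choices. The small clamp's bar is at crop (600,90) and its throat faces the rack. The empty rack's clip is at (125,80) and its tongue end at (300,190). Next I'll go above for precise wrist views.

Call:
apply_moves:
  plan: [50,-5,-40,0,40,-5,-40,0,0,0,0,0]

```text
time_s: 0.45
ee_pos: [0.5424, 0.0773, 0.2763]
eef_rot: [3.135, -0.001, 1.574]
force: [0.5, -0.6, -0.0]
grip_width: 0.094
grip_force: 0.0
```

Run:
```python
from h import *
c=camera('wrist');np.savez('/tmp/w1',W=cloud(c),I=c['image']);W=cloud(c);print(monitor.get_obs()['ee_pos'],[W[i,j].round(3).tolist() for i in(0,-1) for j in (0,-1)],c['mtx'])
save('d',c['image'],1.5)
o=np.load('/tmp/wrist.npz')['W'];print([o[i,j].round(3).tolist() for i in(0,-1) for j in (0,-1)])
```

```text
[0.54199062 0.07568593 0.27361196] [[0.19, 0.305, -0.002], [0.901, 0.308, 0.0], [0.484, 0.1, 0.406], [0.599, 0.099, 0.406]] [[285.2078516    0.         253.76171967]
 [  0.         285.2078516  192.80993477]
 [  0.           0.           1.        ]]
[[0.249, 0.206, -0.001], [0.758, 0.168, 0.117], [0.493, 0.024, 0.336], [0.605, 0.024, 0.336]]
```

View pics/d.png

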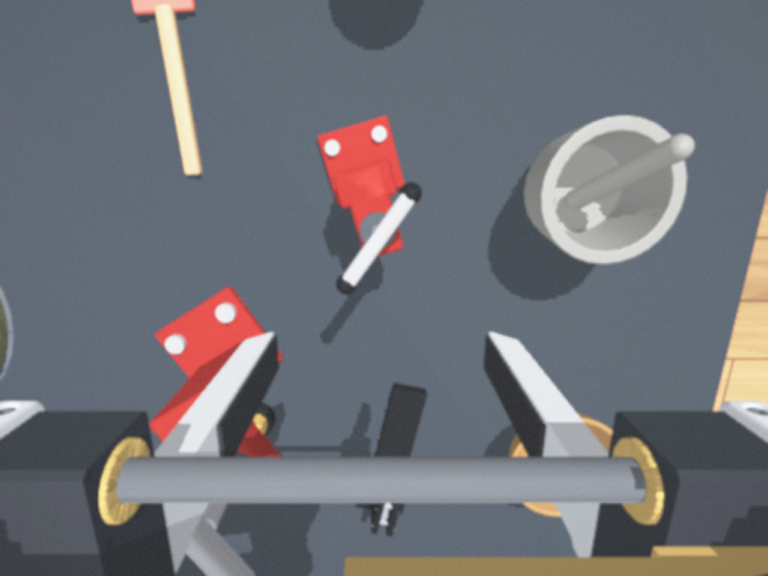

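The wrist view shows the clamp bar's ends at (412,190) and (346,284), the flange at (360,140) and the rack tongue end at (410,388). Next I'll look at the rack from above.

Call:
apply_moves:
  plan: [-50,0,0,0,-50,10,0,0,-50,10,0,0,-50,0,0,0,-40,0,0,0,0,0,0,0,0,0,0,0]

```text
time_s: 1.2
ee_pos: [0.5607, -0.1649, 0.2704]
eef_rot: [-3.14, -0.001, 1.569]
force: [0.4, 0.5, 0.3]
grip_width: 0.0939
grip_force: 0.0
```

Run:
```python
from h import *
c=camera('wrist');np.savez('/tmp/w2',W=cloud(c),I=c['image'])
print(monitor.get_obs()['ee_pos'])
save('e',c['image'],1.5)
def rect(P):
    r=cv2.minAreaRect((P[:,:2]*1000).astype(np.float32));return len(P),P.mean(0).round(4).tolist(),[np.round(x,1).tolist() for x in r],cv2.boxPoints(r).round(0).tolist()
def box(W,m,b):
    return m&(W[...,0]>b[0])&(W[...,0]<b[1])&(W[...,1]>b[2])&(W[...,1]<b[3])&(W[...,2]>b[4])&(W[...,2]<b[5])
f=np.load('/tmp/w1.npz');W,I=f['W'],f['I'];hsv=cv2.cvtColor(I,cv2.COLOR_RGB2HSV)
red=((hsv[...,0]<8)|(hsv[...,0]>172))&(hsv[...,1]>150)
for lo,hi in [(.002,.03),(.075,.09)]: print('clamp',lo,rect(W[box(W,red,(.45,.62,.07,.26,lo,hi))]))
print('bar',rect(W[box(W,~red,(.45,.62,.03,.2,.134,.16))]))
print('boss',rect(W[box(W,~red,(.45,.62,.03,.2,.088,.1))]))
W,I=c['image'],0
W=cloud(c);I=c['image'];dark=I.max(-1)<70
for lo,hi in [(.008,.022),(.03,.07),(.055,.07)]: print('rack',lo,rect(W[box(W,dark,(.45,.66,-.32,-.02,lo,hi))]))
for n in ['scene','side']:
    f=np.load(f'/tmp/{n}.npz');W,I=f['W'],f['I']
    print(n,'bar',rect(W[box(W,I.max(-1)>-1,(.45,.60,.03,.2,.134,.16))]))
    for b,nm in [((.62,.9,.05,.3,.04,.13),'mortar'),((.55,.8,.25,.5,.1,.15),'can'),((.6,.85,-.35,-.1,.03,.07),'bowl')]:
        print(n,nm,rect(W[box(W,I.max(-1)>-1,b)]))
```

```text
[ 0.56096987 -0.16391807  0.27082518]
clamp 0.002 (1125, [0.5225, 0.1739, 0.0079], [[522.6, 163.6], [70.4, 67.9], 15.3], [[480.0, 187.0], [498.0, 122.0], [566.0, 140.0], [548.0, 206.0]])
clamp 0.075 (1242, [0.5301, 0.1383, 0.0847], [[533.8, 122.1], [49.9, 76.9], 15.0], [[500.0, 153.0], [520.0, 79.0], [568.0, 91.0], [548.0, 166.0]])
bar (1012, [0.5397, 0.1082, 0.143], [[538.8, 106.1], [98.9, 15.3], 54.6], [[504.0, 70.0], [516.0, 61.0], [574.0, 142.0], [561.0, 151.0]])
boss (219, [0.5348, 0.1096, 0.0917], [[537.6, 105.6], [28.3, 31.0], 32.9], [[517.0, 111.0], [534.0, 85.0], [558.0, 100.0], [541.0, 126.0]])
rack 0.008 (739, [0.5528, -0.2042, 0.0138], [[555.6, -185.6], [149.5, 55.9], 79.0], [[514.0, -254.0], [569.0, -264.0], [597.0, -118.0], [542.0, -107.0]])
rack 0.03 (168, [0.548, -0.2194, 0.057], [[547.9, -225.6], [42.0, 25.9], 77.9], [[531.0, -243.0], [556.0, -249.0], [565.0, -208.0], [540.0, -202.0]])
rack 0.055 (130, [0.5478, -0.2229, 0.0611], [[547.8, -225.8], [41.6, 25.8], 77.8], [[531.0, -243.0], [556.0, -249.0], [565.0, -208.0], [540.0, -203.0]])
scene bar (117, [0.5445, 0.1066
[... 448 characters left out ...]
], [[751.1, -162.6], [124.3, 128.3], 89.3], [[686.0, -224.0], [814.0, -226.0], [816.0, -101.0], [688.0, -100.0]])
side bar (159, [0.5387, 0.1109, 0.1417], [[538.6, 109.4], [96.3, 16.7], 53.8], [[503.0, 76.0], [517.0, 66.0], [574.0, 143.0], [560.0, 153.0]])
side mortar (1206, [0.7356, 0.1456, 0.0724], [[738.8, 139.3], [124.3, 120.5], 80.6], [[669.0, 88.0], [788.0, 68.0], [808.0, 191.0], [689.0, 210.0]])
side can (695, [0.575, 0.4082, 0.1258], [[580.2, 402.3], [88.2, 60.2], 89.8], [[550.0, 358.0], [610.0, 358.0], [610.0, 446.0], [550.0, 447.0]])
side bowl (542, [0.751, -0.1696, 0.0473], [[748.3, -164.4], [125.6, 129.2], 2.4], [[683.0, -103.0], [688.0, -232.0], [814.0, -226.0], [808.0, -97.0]])
```

View pics/e.png

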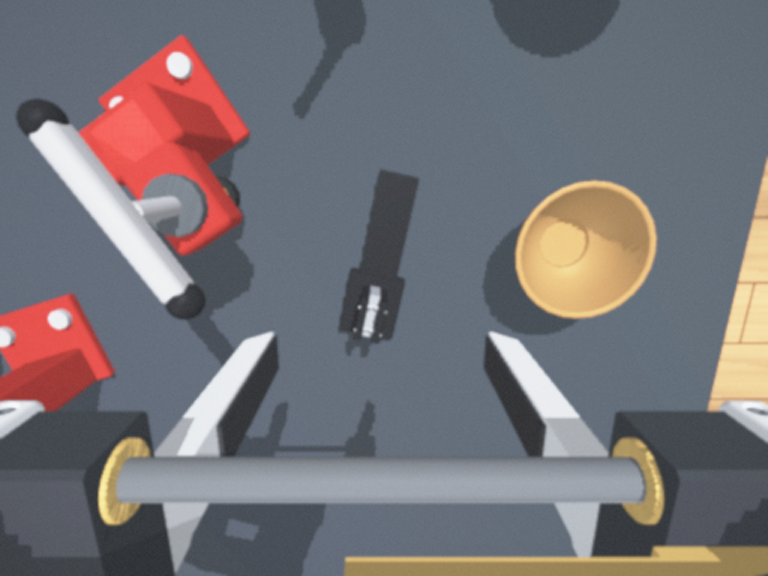

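The rack is seen whole: clip at (372,312), base corners near (345,270)–(400,345), tongue end at (398,175). I'll check the tip's position and how much room clamp B leaves.

Run:
```python
from h import *
f=np.load('/tmp/w2.npz');W,I=f['W'],f['I']
for u,v in [(380,172),(418,180),(398,178),(370,262),(352,268),(404,280),(375,312)]:
    print((u,v),W[int(v/1.5),int(u/1.5)].round(4),I[int(v/1.5),int(u/1.5)])
z=W[...,2];m=(z>.008)&(z<.022)&(W[...,0]>.5)&(W[...,0]<.64)&(W[...,1]>-.165)&(W[...,1]<-.05)
P=W[m];r=cv2.minAreaRect((P[:,:2]*1000).astype(np.float32));print(len(P),r,cv2.boxPoints(r).round(1).tolist())
for n in['w2','w1','side']:
    W=np.load(f'/tmp/{n}.npz')['W'];m=(W[...,2]>.1)&(W[...,2]<.24)&(W[...,0]<.5)&(W[...,0]>.25)&(W[...,1]>-.2)&(W[...,1]<.1)
    P=W[m]; P=P[P[:,0]>.42];print(n,len(P),P.max(0) if len(P) else '',P.min(0) if len(P) else '')
```

```text
(380, 172) [ 0.5579 -0.0885  0.0145] [80 84 92]
(418, 180) [ 0.595  -0.0972  0.0127] [75 78 85]
(398, 178) [ 0.5756 -0.0942  0.0144] [65 68 72]
(370, 262) [ 0.5466 -0.1788  0.0134] [64 68 69]
(352, 268) [ 0.5271 -0.1874  0.0042] [ 86  95 107]
(404, 280) [ 0.5831 -0.1996  0.0086] [79 85 93]
(375, 312) [ 0.5531 -0.2236  0.0464] [158 163 171]
1357 ((568.4658813476562, -129.46475219726562), (80.58840942382812, 40.029441833496094), 78.05958557128906) [[540.5, -164.6999969482422], [579.7000122070312, -173.0], [596.4000244140625, -94.19999694824219], [557.2000122070312, -85.9000015258789]]
w2 2511 [ 0.44991433 -0.08370704  0.21141198] [ 0.42000898 -0.17272899  0.1000751 ]
w1 534 [ 0.44179932 -0.08434665  0.2092744 ] [ 0.42002004 -0.15278877  0.10017806]
side 175 [0.49998188 0.01449784 0.23961552] [ 0.42013742 -0.16607203  0.100251  ]
```

Call:
apply_moves:
  plan: [-30,-7,0,0,-32,-6,0,0,0,0,30,0.1,0,0,40,0.107,0,0,40,0,0,0,40,0,0,0,0,0,0,0,0,0]

```text
time_s: 2.05
ee_pos: [0.5487, -0.2252, 0.1228]
eef_rot: [-3.142, -0.0, 1.365]
force: [0.8, -0.2, 0.9]
grip_width: 0.0937
grip_force: 0.0
```

Call:
apply_moves:
  plan: [0,0,40,0,0,0,40,0,0,0,21,0,0,0,0,0,0,0,0,0]

```text
time_s: 2.55
ee_pos: [0.5497, -0.2263, 0.0235]
eef_rot: [3.138, 0.001, 1.364]
force: [-0.2, -0.4, 1.0]
grip_width: 0.0937
grip_force: 0.0
```

Call:
apply_moves:
  plan: [0,0,0,0,0,0,0,0,0,0,0,0,0,0,0,0,0,0,0,0,0,0,0,0,0,0,0,0]
  hand: -1
  squeeze: 25

```text
time_s: 3.25
ee_pos: [0.5483, -0.2259, 0.0208]
eef_rot: [-3.142, -0.0, 1.364]
force: [0.5, -0.4, -0.1]
grip_width: 0.0419
grip_force: 0.0
```

Call:
apply_moves:
  plan: [0,0,0,0,0,0,0,0,0,0,0,0,0,0,0,0,0,0,0,0]

```text
time_s: 3.75
ee_pos: [0.5484, -0.226, 0.0208]
eef_rot: [3.141, 0.0, 1.364]
force: [0.8, -0.6, 0.3]
grip_width: 0.0257
grip_force: 24.9
```

Call:
apply_moves:
  plan: [0,0,0,-0.1,0,0,0,-0.1,0,0,0,-0.1,0,0,0,-0.1,0,0,0,-0.07,0,20,0,0,5,25,0,0,25,20,0,0,30,11,0,0,30,0,0,0,30,0,0,0,20,0,0,0,8,0,0,0,0,0,0,0,0,0,0,0,0,0,0,0]

```text
time_s: 5.35
ee_pos: [0.5834, -0.064, 0.0208]
eef_rot: [3.141, -0.0, 1.833]
force: [0.1, 1.9, 0.7]
grip_width: 0.0256
grip_force: 25.0
```

Run:
```python
from h import *
print(monitor.get_obs()['force'])
for n in ['scene','side','wrist']:
    c=camera(n);W=cloud(c);I=c['image'];np.savez('/tmp/%s3'%n,W=W,I=I)
    z=W[...,2];o=np.array([.538,.106]);ex=np.array([-.2605,.9655]);ey=np.array([-.9655,-.2605])
    D=W[...,:2]-o;X=D@ex;Y=D@ey
    m=(z>.009)&(z<.02)&(X>-.125)&(X<-.03)&(abs(Y)<.04);P=np.c_[X[m],Y[m]]
    if m.sum()>20:
        r=cv2.minAreaRect((P*1000).astype(np.float32));print(n,m.sum(),r,P.max(0),P.min(0),np.median(z[m]))
    save('f_'+n,I,1.5)
```

```text
[0.12158585 1.93900616 0.7189912 ]
scene 211 ((-81.11532592773438, -3.8175125122070312), (43.59608459472656, 86.33134460449219), 88.31874084472656) [-0.03754068  0.01883551] [-0.123846   -0.02506618] 0.011692070540191285
side 97 ((-81.26475524902344, 7.977622032165527), (89.79843139648438, 31.579235076904297), 5.066073417663574) [-0.03709602  0.02141696] [-0.12481841 -0.01171511] 0.014019334190126315
wrist 9920 ((-80.9041976928711, 1.5024242401123047), (40.21790313720703, 88.21900177001953), 89.7260971069336) [-0.03670143  0.0216734 ] [-0.12499155 -0.01868649] 0.013922432728128419
```

View pics/f_wrist.png

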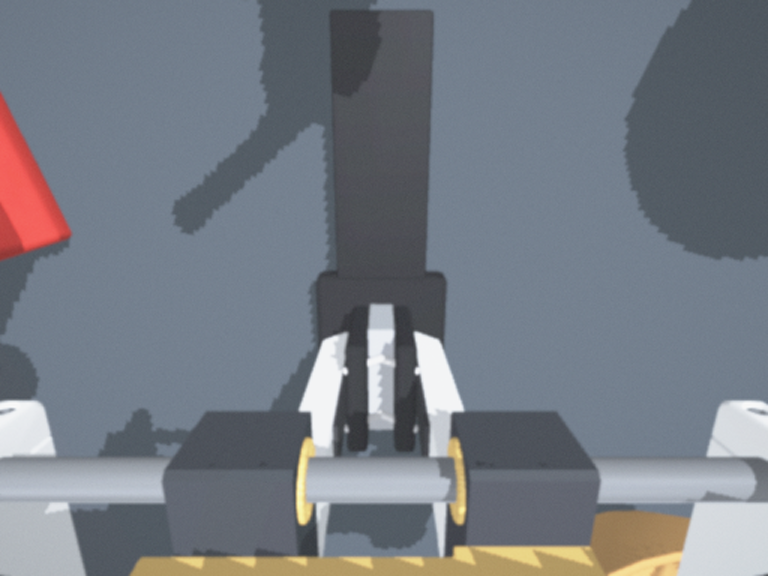

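The rack is square in the gripper: tongue end at (382,12), centred to 1–2 mm, with 60 mm still to go. I'll advance, then creep onto the stop.

Call:
apply_moves:
  plan: [10,1,0,0,15,0,0,0,15,0,0,0,10,0,0,0,5,0,0,0,0,0,0,0,0,0,0,0]

```text
time_s: 6.2
ee_pos: [0.5698, -0.0097, 0.0208]
eef_rot: [-3.141, -0.0, 1.834]
force: [-0.7, 0.5, -0.1]
grip_width: 0.0262
grip_force: 25.0
```

Call:
apply_moves:
  plan: [1.5,0,0,0,1.5,0,0,0,0,0,0,0,0,0,0,0]

```text
time_s: 6.6
ee_pos: [0.5691, -0.0071, 0.0208]
eef_rot: [3.142, 0.0, 1.834]
force: [-0.4, -1.4, -0.1]
grip_width: 0.0258
grip_force: 25.0
```

Call:
apply_moves:
  plan: [1,0,0,0,1,0,0,0,0,0,0,0,0,0,0,0]

```text
time_s: 7.0
ee_pos: [0.5686, -0.005, 0.0208]
eef_rot: [-3.142, -0.0, 1.834]
force: [0.5, -0.4, -0.9]
grip_width: 0.0259
grip_force: 25.0
```

Call:
apply_moves:
  plan: [1,0,0,0,1,0,0,0,0,0,0,0]

```text
time_s: 7.3
ee_pos: [0.5689, -0.0046, 0.0214]
eef_rot: [3.14, 0.003, 1.834]
force: [3.4, -13.0, -0.5]
grip_width: 0.0262
grip_force: 25.0
```

Call:
apply_moves:
  plan: [1,0,0,0,0,0,0,0]

```text
time_s: 7.5
ee_pos: [0.569, -0.0044, 0.0217]
eef_rot: [3.139, 0.004, 1.834]
force: [4.6, -18.0, 1.8]
grip_width: 0.0258
grip_force: 25.0
```

Call:
apply_moves:
  plan: [1,0,0,0,0,0,0,0]

```text
time_s: 7.7
ee_pos: [0.5693, -0.0041, 0.022]
eef_rot: [3.138, 0.005, 1.834]
force: [6.1, -23.2, 2.5]
grip_width: 0.0258
grip_force: 25.0
```

It's firmly on the stop. I'll ease the push off and release.

Call:
apply_moves:
  plan: [-2,0,0,0,-1.5,0,0,0,0,0,0,0]

```text
time_s: 8.0
ee_pos: [0.5686, -0.0048, 0.0209]
eef_rot: [3.141, 0.0, 1.833]
force: [1.4, -3.7, -0.5]
grip_width: 0.0256
grip_force: 25.0
```

Call:
apply_moves:
  plan: [0,0,0,0,0,0,0,0,0,0,0,0,0,0,0,0]
  hand: -0.1

```text
time_s: 8.4
ee_pos: [0.5684, -0.0044, 0.0208]
eef_rot: [-3.142, -0.0, 1.834]
force: [-0.2, -0.0, -1.2]
grip_width: 0.0424
grip_force: 0.0
```

Run:
```python
from h import *
c=camera('wrist');W=cloud(c);np.savez('/tmp/w4',W=W,I=c['image'])
z=W[...,2];D=W[...,:2]-np.array([.538,.106]);X=D@np.array([-.2605,.9655]);Y=D@np.array([-.9655,-.2605])
m=(z>.009)&(z<.02)&(X>-.075)&(X<-.02)&(abs(Y)<.04);P=np.c_[X[m],Y[m]]
print(m.sum(),cv2.minAreaRect((P*1000).astype(np.float32)))
m=(z>.05)&(z<.07)&(X>-.145)&(X<-.08)&(abs(Y)<.02);print('clip',m.sum(),X[m].max(),X[m].min(),Y[m].max(),Y[m].min())
print(monitor.get_obs())
```

```text
5381 ((-47.45362854003906, 0.6918010711669922), (54.96707534790039, 40.09268569946289), 0.1090831458568573)
clip 2524 -0.09308975147280078 -0.13732835921413947 0.014520268160969046 -0.013111943440798395
{'time_s': 8.45, 'qpos': array([-7.22783963e-02,  5.56322948e-01,  1.62480284e+00,  1.01123116e-04,
        9.60542959e-01, -3.35421488e-01]), 'joint_vel': array([-0.00135139,  0.0008184 ,  0.00070643, -0.00084699, -0.00218959,
        0.00176278]), 'tau': array([ 2.97249318e-02, -6.05309200e+01, -2.85773492e+01,  5.68305783e-02,
        4.18551767e-02,  5.92644265e-04]), 'ee_pos': array([ 0.56841585, -0.00443758,  0.02080183]), 'eef_rot': array([-3.14154808e+00, -1.03296477e-04,  1.83388146e+00]), 'force': array([-1.33580459, -0.26003059, -0.1947794 ]), 'moment': array([-0.01302037, -0.02553066,  0.00303316]), 'grip_force': 0.0, 'grip_width': 0.04229331357689475}
```

The rack is home: clip centre at X = −115 mm, Y = +0.7 mm, square. I'll rise and go above the bar, half a turn round. That way one grasp covers the whole screw range, with q6 running from about −2.4 to 2.5.

Call:
apply_moves:
  plan: [0,0,-20,0,0,0,-40,0,0,0,-50,0,0,0,-50,0,0,0,-20,0,25,0,0,0,40,0,0,0,30,0,0,0,20,0,0,0,0,0,0,0,0,0,0,0]
  hand: -0.3

```text
time_s: 9.55
ee_pos: [0.5386, 0.1063, 0.2008]
eef_rot: [3.142, 0.0, 1.835]
force: [0.6, -0.3, 0.4]
grip_width: 0.0328
grip_force: 0.0
```

Call:
apply_moves:
  plan: [0,0,0,-0.14,0,0,0,-0.14,0,0,0,-0.14,0,0,0,-0.14,0,0,0,-0.14,0,0,0,-0.14,0,0,0,-0.14,0,0,0,-0.14,0,0,0,-0.14,0,0,0,-0.14,0,0,0,-0.14,0,0,0,-0.14,0,0,0,-0.14,0,0,0,-0.14,0,0,0,-0.14,0,0,0,-0.14,0,0,0,0,0,0,0,0]

```text
time_s: 11.35
ee_pos: [0.5388, 0.1057, 0.2007]
eef_rot: [-3.142, -0.0, -2.215]
force: [-0.3, 0.5, -0.3]
grip_width: 0.0326
grip_force: 0.0
```

Run:
```python
from h import *
c=camera('side');W=cloud(c)
z=W[...,2];m=(z>.125)&(z<.15)&(abs(W[...,0]-.538)<.06)&(abs(W[...,1]-.106)<.06)
P=W[m];print(m.sum(),cv2.minAreaRect((P[:,:2]*1000).astype(np.float32)),P[:,2].max())
o=monitor.get_obs();print(o['qpos'],o['ee_pos'],o['eef_rot'],o['moment'],o['force'],o['grip_width'],o['tau'][5])
save('g',c['image'][110:270,170:350],3)
```

```text
182 ((538.650634765625, 108.71064758300781), (95.98664093017578, 19.313867568969727), 51.44960403442383) 0.1475062876581375
[ 1.27383682e-01  3.01535887e-01  1.52997315e+00 -3.07734291e-05
  1.31016307e+00 -2.37089452e+00] [0.53870805 0.10588707 0.20075614] [ 3.14155636e+00 -7.66871626e-05 -2.21410285e+00] [ 0.15633015 -0.01773267 -0.01878665] [0.90121171 0.11093027 0.4944607 ] 0.03276648812366433 -0.10744432685896754
```

View pics/g.png

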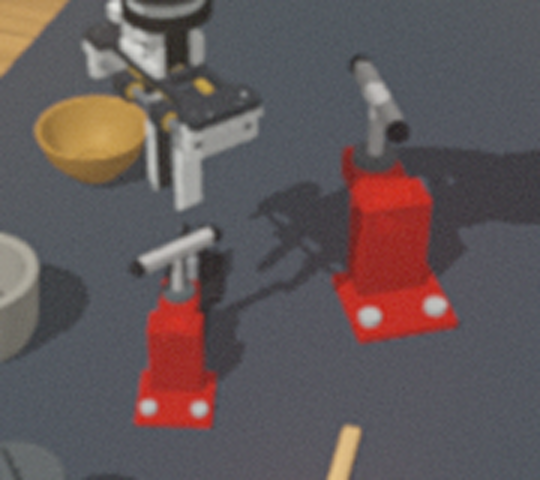

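The gripper hangs straight above the small clamp's bar (bar at (175,250), fingers at (185,180)), and the bar has not turned. I'll go down and grip it.

Call:
apply_moves:
  plan: [0,0,30,-0.025,0,0,35,0,0,0,17,0,0,0,0,0,0,0,0,0]

```text
time_s: 11.9
ee_pos: [0.5389, 0.1064, 0.1195]
eef_rot: [-3.141, 0.0, -2.186]
force: [-0.4, -0.7, 0.0]
grip_width: 0.0333
grip_force: 0.0
```

Call:
apply_moves:
  plan: [0,0,0,0,0,0,0,0,0,0,0,0,0,0,0,0,0,0,0,0,0,0,0,0]
  hand: -1
  squeeze: 40

```text
time_s: 12.5
ee_pos: [0.5402, 0.1057, 0.1198]
eef_rot: [-3.137, 0.002, -2.185]
force: [9.5, -5.1, -2.1]
grip_width: 0.0118
grip_force: 40.0
```

```bash
cat > s.py <<'E'
from station import monitor
o=monitor.get_obs();print(o['time_s'],o['qpos'][5].round(3),o['eef_rot'][2].round(4),'M',o['moment'].round(3),'F',o['force'].round(2),'tau6',o['tau'][5].round(4),o['grip_width'],o['ee_pos'].round(4),o['joint_vel'][5].round(4))
E
python3 s.py
```

```text
12.5 -2.399 -2.185 M [-0.945 -1.554  0.019] F [ 9.51 -5.13 -2.12] tau6 -0.0012 0.01176180823348184 [0.5402 0.1057 0.1198] 0.0011
```

The bar is about 2 mm off the commanded centre, shown by an 11 N side force. I'll relieve that first.

Call:
apply_moves:
  plan: [0,-2,0,0,0,0,0,0,0,0,0,0]

```text
time_s: 12.8
ee_pos: [0.5406, 0.1054, 0.1197]
eef_rot: [-3.141, 0.001, -2.185]
force: [-0.5, -0.6, 5.7]
grip_width: 0.0118
grip_force: 40.0
```

```bash
python3 s.py
```

```text
12.8 -2.402 -2.1846 M [0.178 0.164 0.036] F [-0.49 -0.64  5.66] tau6 -0.0068 0.011832655626176825 [0.5406 0.1054 0.1197] -0.0007
```

Call:
apply_moves:
  plan: [0,0,0,0.1,0,0,0,0.1,0,0,0,0.1,0,0,0,0.1]

```text
time_s: 13.2
ee_pos: [0.5406, 0.1054, 0.1197]
eef_rot: [-3.141, 0.001, -2.588]
force: [-0.6, -0.4, 4.9]
grip_width: 0.0117
grip_force: 40.1
```

```bash
python3 s.py
```

```text
13.2 -1.998 -2.5883 M [0.169 0.032 0.192] F [-0.62 -0.36  4.88] tau6 -1.8711 0.011682064033014179 [0.5406 0.1054 0.1197] 0.9928
```

Call:
apply_moves:
  plan: [0,0,0,0,0,0,0,0]

```text
time_s: 13.4
ee_pos: [0.5406, 0.1054, 0.1197]
eef_rot: [-3.141, 0.001, -2.585]
force: [-0.3, -0.4, 4.0]
grip_width: 0.0116
grip_force: 40.0
```

```bash
python3 s.py
```

```text
13.4 -2.002 -2.5845 M [0.118 0.096 0.162] F [-0.29 -0.38  4.04] tau6 0.3455 0.011552500066493743 [0.5406 0.1054 0.1197] -0.0061
```

```bash
cat > m.py <<'E'
from station import monitor,camera
import numpy as np
L=[]
for i in range(6):
    o=monitor.get_obs();L.append([o['moment'][2],o['tau'][5]]);camera('side')
print(o['time_s'],'yaw',o['eef_rot'][2].round(4),'q6',o['qpos'][5].round(3),'Mz',np.mean(L,0)[0].round(4),'sd',np.std(L,0).round(3),'tau',np.mean(L,0)[1].round(3),o['force'].round(1))
E
python3 m.py
```

```text
13.65 yaw -2.5842 q6 -2.002 Mz 0.1685 sd [0.016 0.06 ] tau 0.214 [-0.6 -0.   5.3]
```

Call:
apply_moves:
  plan: [0,0,0,0.1,0,0,0,0.1,0,0,0,0.1,0,0,0,0.1]

```text
time_s: 14.1
ee_pos: [0.5406, 0.1054, 0.1197]
eef_rot: [-3.142, 0.001, -2.988]
force: [-0.3, 0.3, 4.3]
grip_width: 0.012
grip_force: 40.1
```

```bash
python3 m.py
```

```text
14.35 yaw -2.9829 q6 -1.603 Mz 0.1661 sd [0.02  1.255] tau 0.083 [-1.  -0.1  5.3]
```

Call:
apply_moves:
  plan: [0,0,0,0.1,0,0,0,0.1]

```text
time_s: 14.6
ee_pos: [0.5406, 0.1054, 0.1197]
eef_rot: [3.141, 0.001, 3.096]
force: [-0.4, -0.8, 5.7]
grip_width: 0.0113
grip_force: 40.1
```

```bash
python3 m.py
```

```text
14.85 yaw 3.1002 q6 -1.403 Mz 0.1907 sd [0.034 1.266] tau 0.011 [-0.1 -1.2  5.4]
```

Call:
apply_moves:
  plan: [0,0,0,0.1,0,0,0,0.1,0,0,0,0]

```text
time_s: 15.2
ee_pos: [0.5406, 0.1054, 0.1197]
eef_rot: [3.141, 0.001, 2.897]
force: [-0.8, -0.2, 5.0]
grip_width: 0.0115
grip_force: 40.0
```

```bash
python3 m.py
```

```text
15.45 yaw 2.9002 q6 -1.203 Mz 0.172 sd [0.012 0.6  ] tau 0.597 [-0.8 -1.   6.2]
```

Call:
apply_moves:
  plan: [0,0,0,0.1,0,0,0,0.1,0,0,0,0]

```text
time_s: 15.8
ee_pos: [0.5406, 0.1053, 0.1197]
eef_rot: [3.141, 0.001, 2.697]
force: [-0.2, -0.8, 6.6]
grip_width: 0.0117
grip_force: 40.0
```

```bash
python3 m.py
```

```text
16.05 yaw 2.7002 q6 -1.003 Mz 0.1864 sd [0.036 0.6  ] tau 0.597 [-0.2 -0.4  6.2]
```

Call:
apply_moves:
  plan: [0,0,0,0.1,0,0,0,0.1,0,0,0,0]

```text
time_s: 16.4
ee_pos: [0.5406, 0.1054, 0.1197]
eef_rot: [3.141, 0.001, 2.497]
force: [-0.5, -2.2, 6.6]
grip_width: 0.0118
grip_force: 40.0
```

```bash
python3 m.py
```

```text
16.65 yaw 2.5003 q6 -0.803 Mz 0.1793 sd [0.026 0.6  ] tau 0.597 [-0.6 -0.8  5.9]
```

Call:
apply_moves:
  plan: [0,0,0,0.1,0,0,0,0.1,0,0,0,0]

```text
time_s: 17.0
ee_pos: [0.5406, 0.1053, 0.1197]
eef_rot: [3.141, 0.001, 2.297]
force: [-0.5, -0.8, 6.3]
grip_width: 0.0118
grip_force: 40.0
```

```bash
python3 m.py
```

```text
17.25 yaw 2.3003 q6 -0.603 Mz 0.1671 sd [0.016 0.6  ] tau 0.597 [-1.  -2.   5.9]
```

Call:
apply_moves:
  plan: [0,0,0,0.1,0,0,0,0.1,0,0,0,0]

```text
time_s: 17.6
ee_pos: [0.5406, 0.1053, 0.1197]
eef_rot: [3.14, 0.001, 2.097]
force: [-0.6, -1.3, 6.6]
grip_width: 0.0115
grip_force: 40.0
```

```bash
python3 m.py
```

```text
17.85 yaw 2.1002 q6 -0.403 Mz 0.1769 sd [0.024 0.6  ] tau 0.597 [-0.7 -1.1  5.8]
```

Call:
apply_moves:
  plan: [0,0,0,0.1,0,0,0,0.05,0,0,0,0]

```text
time_s: 18.2
ee_pos: [0.5406, 0.1053, 0.1197]
eef_rot: [3.14, 0.001, 1.948]
force: [0.5, -2.1, 5.4]
grip_width: 0.0114
grip_force: 40.0
```

```bash
python3 m.py
```

```text
18.45 yaw 1.9503 q6 -0.253 Mz 0.1997 sd [0.035 0.328] tau 0.421 [-0.7 -1.3  5.6]
```

Call:
apply_moves:
  plan: [0,0,0,0.1,0,0,0,0.1,0,0,0,0]

```text
time_s: 18.8
ee_pos: [0.5406, 0.1053, 0.1197]
eef_rot: [3.14, 0.0, 1.747]
force: [-1.4, -0.7, 7.0]
grip_width: 0.0117
grip_force: 40.0
```

```bash
python3 m.py
```

```text
19.05 yaw 1.7502 q6 -0.053 Mz 0.1595 sd [0.021 0.6  ] tau 0.597 [-1.9 -2.   5.8]
```

Call:
apply_moves:
  plan: [0,0,0,0.1,0,0,0,0.05,0,0,0,0]

```text
time_s: 19.4
ee_pos: [0.5406, 0.1053, 0.1197]
eef_rot: [3.14, 0.0, 1.598]
force: [-0.9, -1.2, 6.3]
grip_width: 0.0112
grip_force: 40.0
```

```bash
python3 m.py
```

```text
19.65 yaw 1.6002 q6 0.097 Mz 0.2046 sd [0.011 0.328] tau 0.421 [-1.1 -0.9  6.2]
```

Call:
apply_moves:
  plan: [0,0,0,0.1,0,0,0,0.05,0,0,0,0]

```text
time_s: 20.0
ee_pos: [0.5406, 0.1053, 0.1197]
eef_rot: [3.14, -0.0, 1.448]
force: [-0.5, -1.5, 5.7]
grip_width: 0.0118
grip_force: 40.0
```

```bash
python3 m.py
```

```text
20.25 yaw 1.4503 q6 0.247 Mz 0.1589 sd [0.031 0.328] tau 0.421 [-1.2 -1.2  6.5]
```

Call:
apply_moves:
  plan: [0,0,0,0.05,0,0,0,0.05,0,0,0,0]

```text
time_s: 20.6
ee_pos: [0.5406, 0.1053, 0.1197]
eef_rot: [3.14, -0.0, 1.349]
force: [-0.0, -0.7, 5.5]
grip_width: 0.0115
grip_force: 40.0
```

```bash
python3 m.py
```

```text
20.85 yaw 1.3503 q6 0.347 Mz 0.2028 sd [0.01 0.3 ] tau 0.406 [-1.1 -2.5  6.7]
```

Call:
apply_moves:
  plan: [0,0,0,0.05,0,0,0,0.05,0,0,0,0.05,0,0,0,0]

```text
time_s: 21.3
ee_pos: [0.5405, 0.1053, 0.1197]
eef_rot: [3.14, -0.0, 1.199]
force: [-0.3, -1.9, 6.4]
grip_width: 0.0115
grip_force: 40.1
```

```bash
python3 m.py
```

```text
21.55 yaw 1.2004 q6 0.497 Mz 0.2253 sd [0.03  0.302] tau 0.43 [-0.3 -1.3  6.3]
```

Call:
apply_moves:
  plan: [0,0,0,0.05,0,0,0,0.05,0,0,0,0]

```text
time_s: 21.9
ee_pos: [0.5405, 0.1053, 0.1197]
eef_rot: [3.14, -0.0, 1.099]
force: [-0.6, -1.3, 5.9]
grip_width: 0.0116
grip_force: 40.1
```

```bash
python3 m.py
```

```text
22.15 yaw 1.1004 q6 0.597 Mz 0.2523 sd [0.03 0.3 ] tau 0.452 [-1.  -2.   6.6]
```

The torque is rising now: 0.203, 0.225, then 0.252 at rest, against about 0.176 when free. That puts it around 0.295 under turning. One small step more.

Call:
apply_moves:
  plan: [0,0,0,0.05,0,0,0,0]

```text
time_s: 22.4
ee_pos: [0.5405, 0.1053, 0.1197]
eef_rot: [3.14, -0.0, 1.049]
force: [-1.0, -1.7, 6.9]
grip_width: 0.0116
grip_force: 40.1
```

```bash
sed -i 's/range(6)/range(14)/' m.py; python3 m.py
```

```text
23.05 yaw 1.0504 q6 0.647 Mz 0.2482 sd [0.035 0.202] tau 0.339 [-0.1 -1.1  7. ]
```

Call:
apply_moves:
  plan: [0,0,0,0.06,0,0,0,0]

```text
time_s: 23.3
ee_pos: [0.5405, 0.1053, 0.1197]
eef_rot: [3.14, -0.001, 0.988]
force: [-0.6, -2.1, 6.7]
grip_width: 0.0119
grip_force: 40.1
```

```bash
python3 m.py
```

```text
23.95 yaw 0.9904 q6 0.706 Mz 0.2701 sd [0.023 0.242] tau 0.366 [-0.4 -1.8  6.1]
```

At rest it reads 0.270, so about 0.31 under turning, in the middle of the firm range. I'll let go and rise.

Call:
apply_moves:
  plan: [0,0,0,0,0,0,0,0,0,0,0,0,0,0,0,0,0,0,0,0]
  hand: -0.3

```text
time_s: 24.5
ee_pos: [0.5401, 0.1053, 0.1187]
eef_rot: [-3.141, 0.0, 0.989]
force: [-0.7, 0.9, -0.7]
grip_width: 0.0332
grip_force: 0.0
```

Call:
apply_moves:
  plan: [0,0,-10,0,0,0,-30,0,0,0,-40,0,0,0,-40,0,0,0,-20,0,0,0,0,0,0,0,0,0,0,0,0,0]

```text
time_s: 25.3
ee_pos: [0.5398, 0.1053, 0.2576]
eef_rot: [-3.14, 0.001, 0.989]
force: [1.0, -0.7, 0.1]
grip_width: 0.0328
grip_force: 0.0
```

```bash
python3 s.py
python3 - <<'E'
from h import *
c=camera('side');W=cloud(c)
z=W[...,2];D=W[...,:2]-np.array([.538,.106]);X=D@np.array([-.2605,.9655]);Y=D@np.array([-.9655,-.2605])
m=(z>.125)&(z<.15)&(abs(X)<.06)&(abs(Y)<.06);print(m.sum(),cv2.minAreaRect((W[m][:,:2]*1000).astype(np.float32)))
m=(z>.055)&(z<.07)&(X>-.16)&(X<-.07)&(abs(Y)<.03);print('clip',m.sum(),X[m].max(),X[m].min(),Y[m].max(),Y[m].min())
save('z',c['image'][110:270,170:350],3)
E
```

```text
25.3 0.708 0.9888 M [-0.022  0.057  0.036] F [ 0.98 -0.71  0.07] tau6 -0.0006 0.032797521042407685 [0.5398 0.1053 0.2576] 0.0025
179 ((538.8314208984375, 109.32792663574219), (99.92906188964844, 15.716933250427246), 61.19161605834961)
clip 20 -0.09112069665396928 -0.13417459600664658 0.013645535341897788 -0.012820881329781266
```

View pics/z.png

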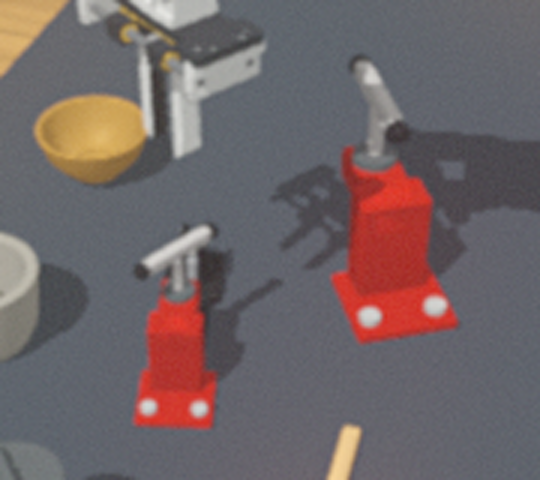

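The gripper is clear of the bar (175,250) and the rack clip still sits at its home position. The bar shows a net turn of 3.02 rad, as expected. Handing in.

```bash
python3 -c "
from station import ctrl;print(ctrl.hand_in())"
```

```text
the job is handed in; nothing more can be done
None
```

I slid the rack home against the stop, tightened the screw to about 0.31 N m (estimated from a reading of 0.27 at rest), released the bar and handed the job in; the hand-in returned no verdict.

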